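# Fold down the outfeed roller support

## Task

The roller support on the bench is still propped up on its ratchet. Press the thumb paddle of its pawl all the way down, so that the pawl stays free of the teeth, then push the arm down past its teeth, without slamming it, until it lies flat on its stop. Leave the pawl free, only push (do not lift the arm any higher), and leave the loose things on the bench where they are.

Things in the scene. Friction and masses are not known exactly. Their poses are not given: they have to be found in the camera images.
- stand: Folding outfeed roller support, fixed to the bench: plywood base 420 x 120 x 12 mm, two grey upright cheeks (66 mm apart outside, 100 mm high) with an aluminium arm hinged between them. Origin on the bench below the hinge; x level, to where the roller lies when folded; y along the hinge axis; z up. The base reaches from x = -180 to +240 mm.
- support_hinge (a point): The arm's hinge, a point on the hinge axis at mid-width, 85 mm above the bench; does not move. Axes as the stand's: x level, from the hinge towards where the roller comes to lie when the arm is folded flat; y along the hinge axis; z up.
- stop_top (a point): Centre of the rubber top of the stop block on the base, 150 mm ahead (x) of the hinge, 76.5 mm above the bench: the folded arm lies on it. Does not move.
- support (a joint): Arm angle, rad: 0 = folded flat and level on the stop, grows as raised (limit 1.15), starts at 0.69 to 0.87. The hinge is stiff: the arm stays where it is left; 5 to 15 N on support_push swings it down once the pawl is free. With the pawl in the teeth it sinks at most to about 0.66 and stands fast. Teeth: on a 72 mm steel sector at its root.
- support_push (a point): Point on the upper face of the arm, a straight bar 30 mm wide, 16 mm thick, centred on the hinge axis: mid-width, 165 mm from the hinge, 8 mm above the bar's centre line; moves with the arm. x along the arm to the roller, z square to the upper face.
- roller (a point): Centre of the rubber roller at the arm's end, 32 mm thick, 110 mm wide along the hinge axis, 222 mm from the hinge; moves with the arm.
- pawl (a joint): Angle of the dark steel ratchet pawl behind the arm's root, rad: 0 = nose in the teeth (start), 0.4 = free, at its stop. No spring: a stiff friction pivot keeps it where it is left; about 5 N on the paddle turns it. The nose is clear of the teeth above 0.2, safely free above 0.3.
- pawl_paddle (a point): Centre of the top face of the pawl's thumb paddle, a plate 36 (x) x 44 (y) x 6 mm with nothing above it, 150 mm behind the hinge (-x side), 88 mm above the bench at the start. It turns about a pivot 62 mm nearer the hinge; fully down, this point is about 26 mm lower.
- offcut: loose wooden offcut, 130 x 45 x 38 mm, lying beside the stand; origin at the centre of its underside
- screw_jar: loose clear screw jar, 56 mm across, 75 mm high, beside the stand; origin at the centre of its underside
- screwdriver: loose screwdriver with a black handle, 200 mm long and 26 mm thick, lying beside the stand; origin below the middle of its length, on the bench
- tape_measure: loose grey tape measure, 65 x 32 x 62 mm, standing beside the stand; origin at the centre of its underside
- hammer: loose hammer, 260 mm long, lying on the left of the bench; origin below the middle of its length, on the bench
- glue_bottle: loose white glue bottle, 60 mm across, 170 mm high, at the back on the left; origin at the centre of its underside
- mug: loose blue mug, 80 mm across, 90 mm high, at the back on the right; origin at the centre of its underside

How it is judged (in metres and radians):
On the way, in this order (a step that is already met when the one before it is completed fails the run):
1. the pawl is pressed free and stays free while the arm is still up (value of joint pawl above 0.3 rad and value of joint support above 0.5 rad), for 0.2 s.
2. the arm is pushed down flat on its stop (value of joint support below 0.05 rad and value of joint pawl above 0.3 rad), for 0.2 s.
At the end, for the whole second after the job is handed in: The arm lies flat on its stop at rest (support below 0.05 rad) and the pawl is still free (pawl above 0.3 rad) (all of step 2 and velocity of joint support between -0.05 and 0.05 rad/s); the robot touches nothing.
It fails at once if the arm is lifted higher than it can start (support above 1.0 rad) (value of joint support above 1 rad).
It fails at once if the arm is slammed down (faster than 3 rad/s) (velocity of joint support below -3 rad/s).
It fails at once if a loose thing on the bench is moved by more than 30 mm (distance of any of offcut, screw_jar, screwdriver, tape_measure, hammer, glue_bottle, mug from where it was at the start of the episode above 0.03 m).
It also fails if it takes over 43 s, if anything falls off the work surface, if the arm or the gripper's body presses on something with over 40 N, if the wrist force passes 120 N, or if a joint passes its speed limit or range.

## Robot

A 6-joint arm with a two-finger parallel gripper is mounted at the origin on the work surface. World frame = base frame: x ahead of the robot, y to its left, z up, the work surface at z = 0. Lengths are in m, angles in degrees, forces in N, time in s.
With the tool pointing down it reaches from about 0.225 to 0.725 m from the base axis. Payload 3.1 kg.
Tool frame: the origin (TCP) lies between the finger pads; the fingertips stand 11 mm ahead of it and the grasp point (between the pads) lies 8 mm behind it (manip.nose_length is the distance from the TCP to the fingertips, in m); y points along the fingers, z is the direction in which the jaws open and shut, and the axes are right-handed (so a half turn about y gives the same grasp; the last joint's range is limited). The gripper opens to 85 mm and grips with 20 to 120 N. Pads are 22 mm wide; open, the fingers measure 114 mm over their backs; the gripper's body (76 mm by 85 mm) begins 54 mm behind the grasp point. The pads swing forward as they close: fully open they stand 13 mm farther back than shut.
Start: joints at [-74.645, 2.75, 5.684, 92.934, 0, 82.678], TCP at [0.202, -0.484, 0.213] pointing down, gripper open.
Joint ranges: [-166.93, 166.93], [-56.73, 111.36], [-69.38, 81.34], [-121.58, 131.49], [-85.45, 84.26], [-180, 180]. Speed limits (degrees/s): [159.86, 159.86, 180, 180, 180, 180].

## Interface

Orientations are given as a 3x3 rotation matrix whose columns are the frame's x, y, z axes.
In Python, from plant import manip, capture, camera_params gives the robot as it stands.
- The arm moves only by the shell command python3 -m pendant 'ROWS' [FORCE]. ROWS is text: rows parted by semicolons, each of 5 numbers parted by spaces: the shift along the tool's x, y, z in m, then the turn about the tool's y in rad, then the opening, from 0 (shut) to 1 (fully open). In form: dx dy dz spin grip; .... A call has 1 to 12 rows; each row shifts and turns the commanded pose from where the row before left it, along the tool's axes as they then stand; what a row does not reach is not made up. A row lasts 1/12 s, in which the tool goes at most 41.7 mm and 7.16 degrees, less where a joint would pass 70% of its speed; a pose out of reach is approached as far as the arm can. A call is refused whole if a number of a shift passes 0.0417 or a number of a turn 0.125, either way. A call with a gripper value outside its range is refused whole. The fingers move at their own pace and stop on an object; FORCE is the grip in N (left out, the last holds). Time passes only in rows, so rows that do not move let the fingers close. It gives the time, the measured TCP pose, the force and the opening at its end, in the units of the state.
- manip.state(): the state, without advancing time (a new reading comes with each control period).
- capture(name): name is "side" or "top"; returns the picture (384x512x3 uint8, red, green, blue); there is no depth.
- camera_params(name): a dict with "K" (3x3 intrinsics, pixels), "dist" ([k1, k2, p1, p2, k3] as OpenCV has them; the pictures are not rectified), "eye" and "rotation" of the camera in the world. Camera axes: x right, y up, looking along -z (the intrinsics and any distortion apply to the point x, -y, -z); pixel columns grow to the right and rows downward; lengths in m; the calibration is good to about 2 mm. A picture is of the moment at which its call begins. camera_params takes no time and is no camera call.
- manip.finish_job(): hands the job in, once; it reports no verdict.
The state is a dict: "time_s": time; "q": joint angles; "qvel": joint speeds; "joint_torque": joint torques, N m; "tool_pos": TCP position; "ee_rot": TCP orientation; "contact_force": force on the tool from outside, world axes, zero at the start; "ft_torque": the same for the moment, N m; "opening": opening from 0.0 (shut) to 1.0 (fully open).
Only numpy, scipy, OpenCV 4.12 (cv2) and the standard library are available. Lean on these libraries where they do the work, as an engineer would, in place of code of your own. Each camera call takes 0.05 s, during which the arm holds its last target.

## Working session

There is one attempt and no reset: what is moved stays moved. The work goes in short steps, Python scripts to look and compute and a shell command to move; the robot and the scene stay as the last step left them, time stands still between calls to the robot, and variables do not carry over. Pictures are saved under pics/ and viewed, and the job is handed in when it is done.

```bash
mkdir -p pics; ls; python3 - <<'E'
from plant import manip,capture,camera_params
import cv2
for n in("side","top"):
    cv2.imwrite(f"pics/{n}0.png",cv2.resize(capture(n)[:,:,::-1],(800,600),interpolation=cv2.INTER_CUBIC)); print(camera_params(n))
print(manip.state(), manip.nose_length)
E
```

```text
pics
{'K': array([[425.83385487,   0.        , 258.60635749],
       [  0.        , 425.83385487, 190.86466163],
       [  0.        ,   0.        ,   1.        ]]), 'dist': array([0.02216745, 0.        , 0.        , 0.        , 0.        ]), 'eye': array([0.09186872, 0.81391357, 0.93058368]), 'rotation': array([[-0.83913395,  0.38449   , -0.38473582],
       [-0.54371446, -0.57326759,  0.61297541],
       [ 0.01512634,  0.72355491,  0.69010107]])}
{'K': array([[419.05390151,   0.        , 254.0757725 ],
       [  0.        , 419.05390151, 188.85332569],
       [  0.        ,   0.        ,   1.        ]]), 'dist': array([-0.01750438,  0.        ,  0.        ,  0.        ,  0.        ]), 'eye': array([0.47109042, 0.07141932, 1.4275828 ]), 'rotation': array([[ 0.01661893,  0.997332  , -0.0710823 ],
       [-0.99970452,  0.01783556,  0.01651541],
       [ 0.01773914,  0.07078683,  0.99733372]])}
{'time_s': 0.1, 'q': array([-7.46442168e+01,  2.78676814e+00,  5.59955309e+00,  9.29355188e+01,
       -1.56211338e-03,  8.26757309e+01]), 'qvel': array([-0.04687524, -0.07308052,  0.22718058, -0.05953369, -0.00176583,
       -0.02688413]), 'joint_torque': array([ 2.76788167e-03, -3.39850724e+01,  3.20935571e+01,  1.58013421e-02,
       -1.03829693e-04, -8.10768967e-06]), 'tool_pos': array([ 0.20223219, -0.48382101,  0.2114423 ]), 'ee_rot': array([[-9.22672450e-01, -5.93546820e-04,  3.85584230e-01],
       [-3.85584608e-01,  2.05841567e-03, -9.22670186e-01],
       [-2.46044666e-04, -9.99997705e-01, -2.12810595e-03]]), 'contact_force': array([ 0.22774544, -0.40101443,  0.99228106]), 'ft_torque': array([ 0.00318401, -0.00633324,  0.01525586]), 'opening': 1.0016500821979026} 0.011
```

View pics/side0.png

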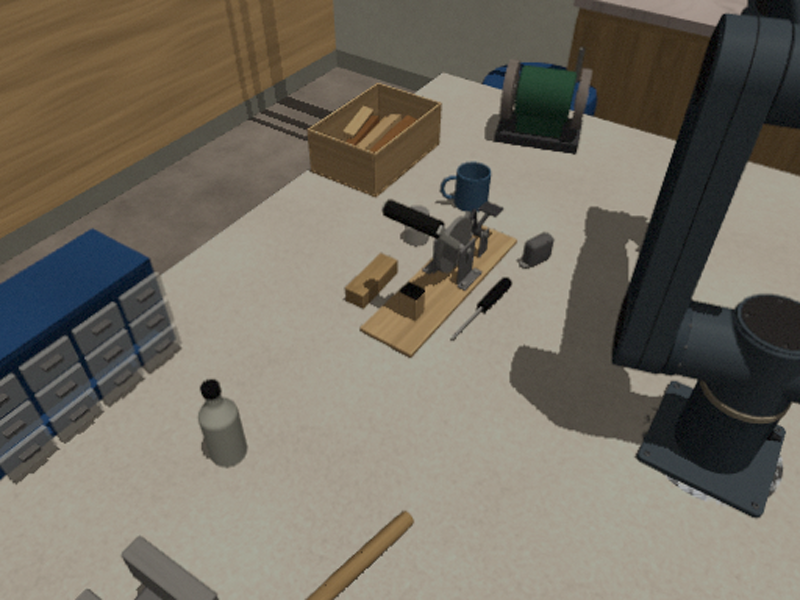

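View pics/top0.png

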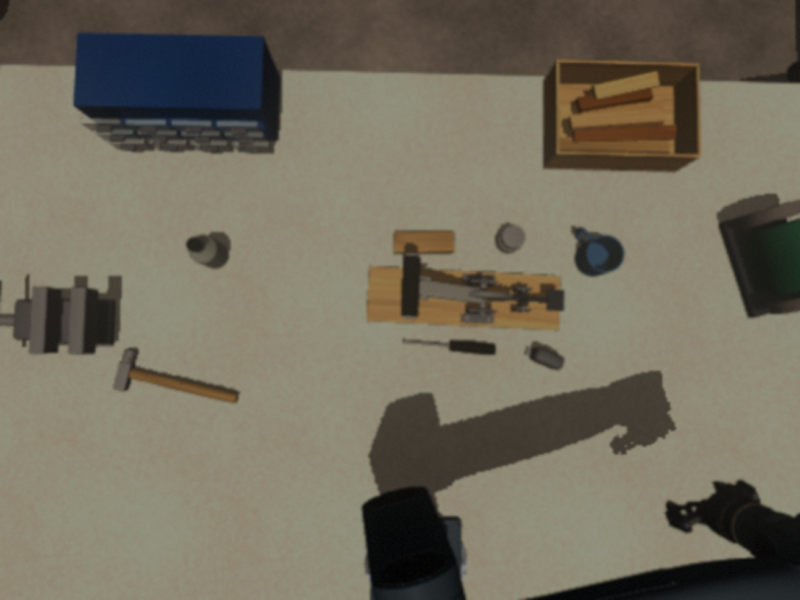

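The stand lies near the middle of the top picture, base about (368–560, 266–328), with the roller on the left at (411,285) and the paddle on the right at (552,299). I'll enlarge both views.

```bash
python3 - <<'E'
import cv2
from plant import capture
a=capture("top")[:,:,::-1]; b=capture("side")[:,:,::-1]
cv2.imwrite("pics/top1.png",cv2.resize(a[140:245,225:375],None,fx=5.3,fy=5.3,interpolation=cv2.INTER_CUBIC))
cv2.imwrite("pics/side1.png",cv2.resize(b[100:235,215:365],None,fx=4.4,fy=4.4,interpolation=cv2.INTER_CUBIC))
E
```

```text
(no output)
```

View pics/top1.png

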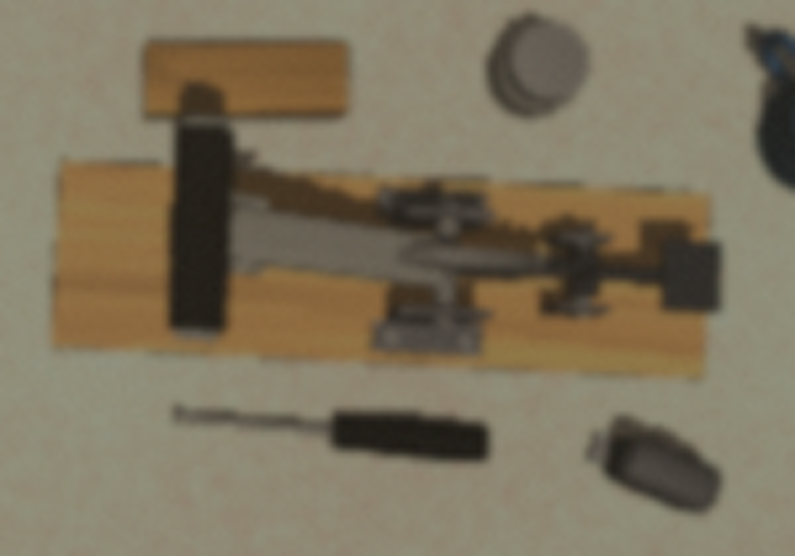

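View pics/side1.png

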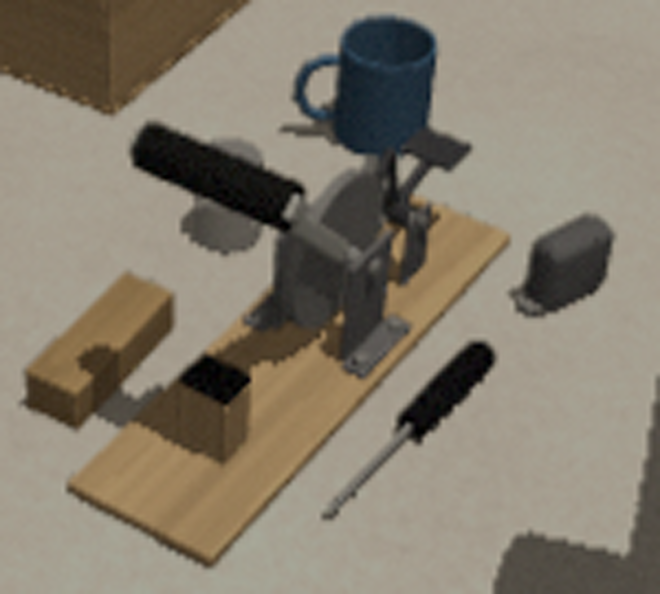

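```bash
cat > h.py <<'E'
import numpy as np, cv2
from plant import camera_params
P={n:camera_params(n) for n in("top","side")}
def proj(n,X):
    p=P[n]; c=(np.atleast_2d(X)-p["eye"])@p["rotation"]; c=c*[1,-1,-1]
    return cv2.projectPoints(c,np.zeros(3),np.zeros(3),p["K"],np.array(p["dist"]))[0].reshape(-1,2)
def ray(n,uv,z):
    p=P[n]; u=cv2.undistortPoints(np.array([[uv]],float),p["K"],np.array(p["dist"]))[0,0]
    d=p["rotation"]@np.array([u[0],-u[1],-1]); return p["eye"]+d*(z-p["eye"][2])/d[2]
def T(c): return (225-.5+(c[0]+.5)/5.3+0, 140-.5+(c[1]+.5)/5.3)
def S(c): return (215-.5+(c[0]+.5)/4.4, 100-.5+(c[1]+.5)/4.4)
E
cat > m.py <<'E'
from h import *
from scipy.optimize import least_squares
tb=[((240,60),(52,347)),((240,-60),(60,162)),((-180,60),(705,378)),((-180,-60),(712,193))]
# y sign: stand x towards world +y ; y = z cross x -> world -x (down in the picture)
sb=[((240,-60),(68,487)),((240,60),(210,565)),((-180,60),(510,240))]
def W(s,X):
    c,k=np.cos(s[2]),np.sin(s[2]); X=np.array(X,float)/1000
    return np.array([s[0]+c*X[0]-k*X[1],s[1]+k*X[0]+c*X[1],X[2]])
def f(s,sh=(0,0,0)):
    r=[]
    for L,C,n in((tb,T,"top"),(sb,S,"side")):
        for x,c in L: r+=list(proj(n,W(s,(*x,12)))[0]-C(c))
    return np.array(r)
o=least_squares(f,[.5,0,1.57]); s=o.x; print(s,np.degrees(s[2])); print(o.fun.reshape(-1,2).round(1))
def full(s): return s
print("paddle",W(s,(-150,0,88)),"top px",proj("top",W(s,(-150,0,88))),"meas",T((692,276)), "ray",ray("top",T((692,276)),.088))
print("paddle side",proj("side",W(s,(-150,0,88))),S((440,148)))
for a in(.69,.75,.8,.87):
    X=[W(s,(222*np.cos(a),y,85+222*np.sin(a))) for y in(-55,0,55)]
    print(a,proj("top",X).round(1).tolist(),proj("side",X).round(1).tolist())
print("roller meas top ends",T((205,123)),T((199,330)),"side ends",S((155,145)),S((283,205)))
np.save("s.npy",s)
E
python3 m.py
```

```text
[ 0.56655229 -0.12518709  1.54271073] 88.39081365101272
[[-0.9  0.8]
 [-0.7  0.3]
 [-0.3  0.5]
 [-0.7  0.2]
 [-0.6 -1.1]
 [ 0.3 -1.4]
 [ 0.2 -1.8]]
paddle [ 0.56234001 -0.27512793  0.088     ] top px [[354.74098224 191.95823798]] meas (355.16037735849056, 191.66981132075472) ray [ 0.56329502 -0.27648767  0.088     ]
paddle side [[313.61774975 132.58878431]] (314.6136363636364, 133.25)
0.69 [[256.9, 164.8], [256.1, 183.8], [255.2, 202.9]] [[243.7, 140.7], [260.3, 147.9], [277.6, 155.5]]
0.75 [[260.1, 164.5], [259.2, 183.7], [258.4, 202.9]] [[245.5, 136.1], [262.2, 143.3], [279.6, 150.8]]
0.8 [[262.9, 164.3], [262.1, 183.6], [261.2, 202.9]] [[247.2, 132.4], [263.9, 139.5], [281.3, 146.9]]
0.87 [[267.1, 164.0], [266.3, 183.4], [265.5, 203.0]] [[249.6, 127.2], [266.4, 134.2], [283.9, 141.5]]
roller meas top ends (263.27358490566036, 162.80188679245282) (262.14150943396226, 201.85849056603774) side ends (249.8409090909091, 132.5681818181818) (278.9318181818182, 146.20454545454544)
```

Everything agrees: the paddle is at about (0.563, -0.276, 0.088), the arm at about 0.8 rad and the stand's x heading at 88.4°. First I'll close the gripper and turn the tool.

```bash
python3 -m pendant '0 0 0 -0.117 0;0 0 0 -0.117 0;0 0 0 -0.117 0;0 0 0 -0.117 0;0 0 0 -0.117 0;0 0 0 -0.117 0;0 0 0 -0.117 0;0 0 0 -0.117 0;0 0 0 -0.117 0;0 0 0 -0.117 0' 40; python3 -c "
from plant import manip
print(manip.state()['ee_rot'].round(3),manip.state()['tool_pos'])"
```

```text
time_s: 1.03
tool_pos: [0.2024, -0.4842, 0.2122]
ee_rot: [[0.001, -0.0, 1.0], [-1.0, 0.001, 0.001], [-0.001, -1.0, -0.0]]
contact_force: [-0.9, 0.0, -0.2]
opening: 0.001
[[ 0.001 -0.     1.   ]
 [-1.     0.001  0.001]
 [-0.001 -1.    -0.   ]] [ 0.20235968 -0.48424364  0.21217859]
```

```bash
python3 -m pendant '-0.02 0 0.036 0 0;-0.02 0 0.036 0 0;-0.02 0 0.036 0 0;-0.02 0 0.036 0 0;-0.02 0 0.036 0 0;-0.02 0 0.036 0 0;-0.02 0 0.036 0 0;-0.02 0 0.036 0 0;-0.02 0 0.036 0 0;-0.02 0 0.036 0 0;0 0.02 0 0 0;0 0.02 0 0 0'; python3 -m pendant '0 0.02 0 0 0;0 0.02 0 0 0;0 0 0 0 0;0 0 0 0 0'; python3 - <<'E'
import cv2
from plant import capture
cv2.imwrite("pics/side2.png",cv2.resize(capture("side")[60:235,215:415][:,:,::-1],None,fx=3.4,fy=3.4,interpolation=cv2.INTER_CUBIC))
E
```

```text
time_s: 2.03
tool_pos: [0.5666, -0.2848, 0.1724]
ee_rot: [[-0.001, 0.002, 1.0], [-1.0, -0.001, -0.001], [0.001, -1.0, 0.002]]
contact_force: [-0.4, 0.3, 0.3]
opening: -0.001
time_s: 2.37
tool_pos: [0.5621, -0.2853, 0.1305]
ee_rot: [[-0.005, -0.004, 1.0], [-1.0, 0.002, -0.005], [-0.002, -1.0, -0.004]]
contact_force: [-0.0, -0.6, -0.1]
opening: -0.0
```

View pics/side2.png

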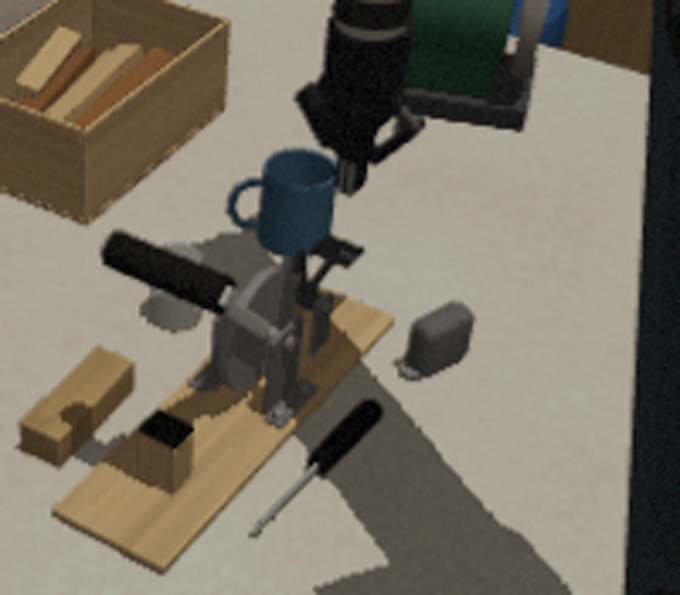

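The fingertips, at crop (350,192), are above the paddle at (340,250). I'll check the mug's clearance before going down.

```bash
python3 - <<'E'
from h import *
print(ray("top",(598/1.5625,253/1.5625),.09), proj("top",[[.562,-.285,.12],[.562,-.281,.088]]),proj("side",[[.562,-.285,.12]]))
E
python3 -m pendant '-0.004 0.01 0 0 0;0 0.01 0 0 0;0 0.006 0 0 0;0 0.006 0 0 0;0 0.004 0 0 0;0 0.004 0 0 0'
```

```text
[ 0.6613043  -0.36589017  0.09      ] [[360.47527155 191.47637046]
 [356.5526738  192.09575515]] [[316.10658311 123.26521168]]
time_s: 2.92
tool_pos: [0.5632, -0.2822, 0.0918]
ee_rot: [[-0.005, -0.0, 1.0], [-1.0, 0.0, -0.005], [-0.0, -1.0, -0.0]]
contact_force: [-0.1, -0.4, -0.5]
opening: 0.002
```

```bash
python3 - <<'E'
import cv2
from plant import capture
from h import *
cv2.imwrite("pics/side3.png",cv2.resize(capture("side")[70:170,260:360][:,:,::-1],None,fx=6,fy=6,interpolation=cv2.INTER_CUBIC))
for y in(-.271,-.293):
  print((proj("side",[[.563,y,.081],[.563,y,.092]])-[260,70])*6)
E
```

```text
[[315.92017442 388.98204432]
 [317.95991078 372.89508457]]
[[334.07575881 369.7869375 ]
 [336.1939243  353.74645088]]
```

View pics/side3.png

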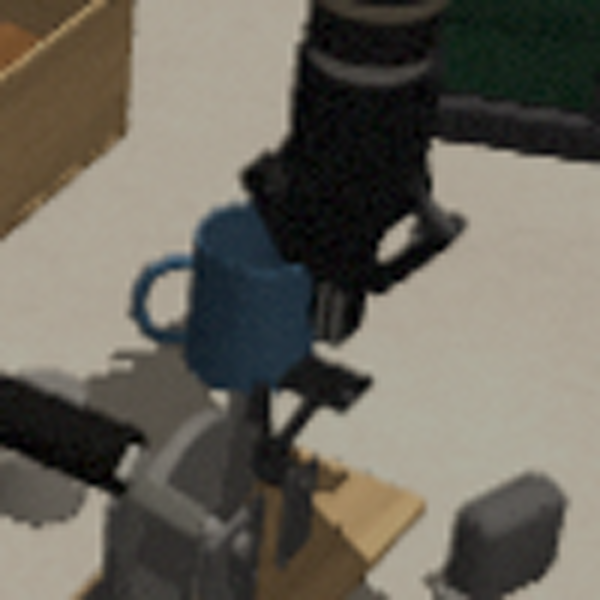

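The picture shows the fingertips at crop (330,343) still just above the paddle, and no force yet. I'll go on down gently.

```bash
python3 -m pendant '0 0.004 0 0 0;0 0.004 0 0 0;0 0 0 0 0;0 0 0 0 0'; python3 -m pendant '0 0.004 0 0 0;0 0.004 0 0 0;0 0 0 0 0'; python3 -m pendant '0 0.004 0 0 0;0 0 0 0 0'
```

```text
time_s: 3.3
tool_pos: [0.5633, -0.2821, 0.0842]
ee_rot: [[-0.005, -0.0, 1.0], [-1.0, 0.0, -0.005], [-0.0, -1.0, -0.0]]
contact_force: [0.2, 0.6, 0.7]
opening: -0.004
time_s: 3.55
tool_pos: [0.5629, -0.2819, 0.0755]
ee_rot: [[-0.005, -0.001, 1.0], [-1.0, 0.001, -0.005], [-0.001, -1.0, -0.001]]
contact_force: [-0.0, 0.7, -0.3]
opening: 0.002
time_s: 3.72
tool_pos: [0.563, -0.282, 0.0716]
ee_rot: [[-0.005, -0.001, 1.0], [-1.0, 0.001, -0.005], [-0.001, -1.0, -0.001]]
contact_force: [-0.8, 1.2, -0.2]
opening: 0.002
```

```bash
python3 - <<'E'
import cv2,numpy as np
from plant import capture
a=cv2.resize(capture("side")[90:170,270:350][:,:,::-1],None,fx=5,fy=5,interpolation=cv2.INTER_CUBIC)
b=cv2.resize(capture("top")[150:230,310:390][:,:,::-1],None,fx=5,fy=5,interpolation=cv2.INTER_CUBIC)
cv2.imwrite("pics/c4.png",np.clip(np.hstack([a,b])*1.8,0,255))
E
```

```text
[ WARN:0@2.334] global loadsave.cpp:1063 imwrite_ Unsupported depth image for selected encoder is fallbacked to CV_8U.
```

View pics/c4.png

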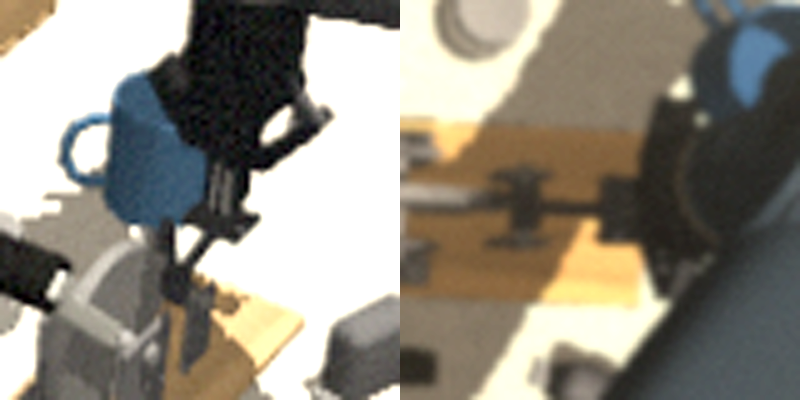

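```bash
python3 - <<'E'
import cv2,numpy as np
from plant import capture
from h import *
a=cv2.resize(capture("side")[105:155,290:340][:,:,::-1],None,fx=12,fy=12,interpolation=cv2.INTER_CUBIC)
cv2.imwrite("pics/c5.png",np.clip(a*3.0,0,255).astype(np.uint8))
for x,y in((.548,-.271),(.548,-.293),(.578,-.271),(.578,-.293)):
  print(x,y,((proj("side",[[x,y,.061],[x,y,.08]])-[290,105])*12).round())
E
```

```text
0.548 -0.271 [[312. 434.]
 [319. 379.]]
0.548 -0.293 [[348. 395.]
 [355. 340.]]
0.578 -0.271 [[218. 398.]
 [224. 343.]]
0.578 -0.293 [[254. 360.]
 [261. 305.]]
```

View pics/c5.png

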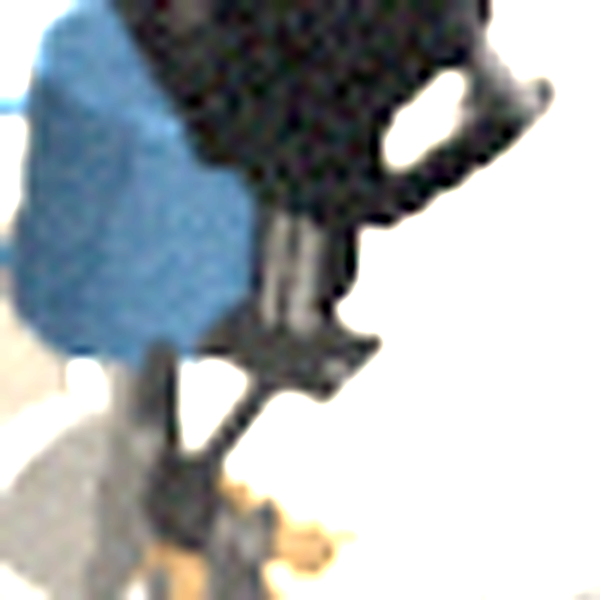

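```bash
python3 -m pendant '0 0.004 0 0 0;0 0 0 0 0'; python3 -m pendant '0 0.004 0 0 0;0 0 0 0 0';python3 -m pendant '0 0.004 0 0 0;0 0 0 0 0'; python3 - <<'E'
import cv2,numpy as np
from plant import capture
from h import *
a=cv2.resize(capture("side")[105:155,290:340][:,:,::-1],None,fx=12,fy=12,interpolation=cv2.INTER_CUBIC)
cv2.imwrite("pics/c6.png",np.clip(a*3.0,0,255).astype(np.uint8))
for x,y in((-132,22),(-132,-22),(-168,22),(-168,-22)):
  from m import W,s
  print(x,y,((proj("side",[W(s,(x,y,88)),W(s,(x,y,62))])-[290,105])*12).round())
E
```

```text
time_s: 4.03
tool_pos: [0.564, -0.2828, 0.0688]
ee_rot: [[-0.005, 0.001, 1.0], [-1.0, -0.001, -0.005], [0.001, -1.0, 0.001]]
contact_force: [-0.2, 0.2, -0.2]
opening: -0.0
time_s: 4.2
tool_pos: [0.564, -0.2836, 0.0655]
ee_rot: [[-0.006, 0.002, 1.0], [-1.0, -0.003, -0.006], [0.003, -1.0, 0.002]]
contact_force: [0.1, -2.1, 3.0]
opening: 0.001
time_s: 4.37
tool_pos: [0.564, -0.2845, 0.0618]
ee_rot: [[-0.006, 0.002, 1.0], [-1.0, -0.005, -0.006], [0.005, -1.0, 0.002]]
contact_force: [-1.1, -5.3, 3.6]
opening: -0.001
[ 0.56655229 -0.12518709  1.54271073] 88.39081365101272
[[-0.9  0.8]
 [-0.7  0.3]
 [-0.3  0.5]
 [-0.7  0.2]
 [-0.6 -1.1]
 [ 0.3 -1.4]
 [ 0.2 -1.8]]
paddle [ 0.56234001 -0.27512793  0.088     ] top px [[354.74098224 191.95823798]] meas (355.16037735849056, 191.66981132075472) ray [ 0.56329502 -0.27648767  0.088     ]
paddle side [[313.61774975 132.58878431]] (314.6136363636364, 133.25)
0.69 [[256.9, 164.8], [256.1, 183.8], [255.2, 202.9]] [[243.7, 140.7], [260.3, 147.9], [277.6, 155.5]]
0.75 [[260.1, 164.5], [259.2, 183.7], [258.4, 202.9]] [[245.5, 136.1], [262.2, 143.3], [279.6, 150.8]]
0.8 [[262.9, 164.3], [262.1, 183.6], [261.2, 202.9]] [[247.2, 132.4], [263.9, 139.5], [281.3, 146.9]]
0.87 [[267.1, 164.0], [266.3, 183.4], [265.5, 203.0]] [[249.6, 127.2], [266.4, 134.2], [283.9, 141.5]]
roller meas top ends (263.27358490566036, 162.80188679245282) (262.14150943396226, 201.85849056603774) side ends (249.8409090909091, 132.5681818181818) (278.9318181818182, 146.20454545454544)
-132 22 [[321. 390.]
 [311. 465.]]
-132 -22 [[183. 335.]
 [174. 410.]]
-168 22 [[384. 327.]
 [373. 402.]]
-168 -22 [[247. 274.]
 [238. 349.]]
```

View pics/c6.png

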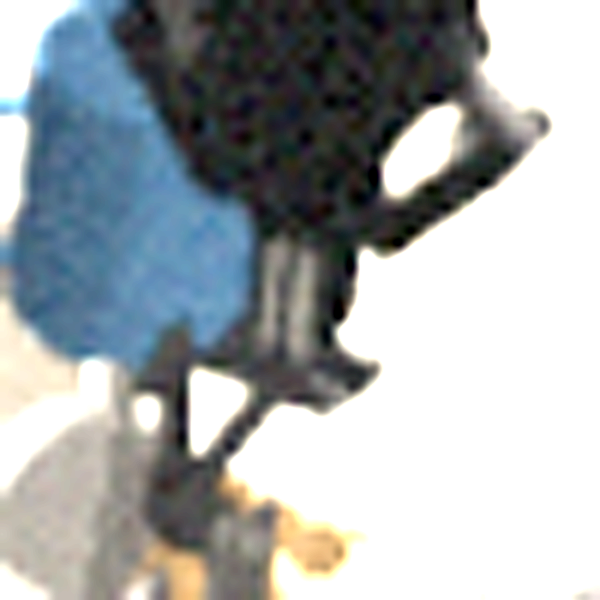

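The paddle is now in contact and turning. I'll keep pressing.

```bash
for i in 1; do python3 -m pendant '-0.001 0.004 0 0 0;0 0 0 0 0'; done; python3 -m pendant '-0.001 0.004 0 0 0;0 0 0 0 0'; python3 -m pendant '0 0.004 0 0 0;0 0 0 0 0'; python3 - <<'E'
import cv2,numpy as np
from plant import capture
a=cv2.resize(capture("side")[105:155,290:340][:,:,::-1],None,fx=12,fy=12,interpolation=cv2.INTER_CUBIC)
cv2.imwrite("pics/c7.png",np.clip(a*3.0,0,255).astype(np.uint8))
E
```

```text
time_s: 4.58
tool_pos: [0.5641, -0.2842, 0.0579]
ee_rot: [[-0.006, 0.002, 1.0], [-1.0, -0.006, -0.006], [0.006, -1.0, 0.002]]
contact_force: [0.3, -6.4, 4.8]
opening: 0.001
time_s: 4.75
tool_pos: [0.5642, -0.2836, 0.054]
ee_rot: [[-0.007, 0.002, 1.0], [-1.0, -0.007, -0.007], [0.007, -1.0, 0.002]]
contact_force: [-0.5, -6.5, 5.1]
opening: 0.001
time_s: 4.92
tool_pos: [0.5642, -0.2837, 0.0499]
ee_rot: [[-0.007, 0.002, 1.0], [-1.0, -0.007, -0.007], [0.007, -1.0, 0.002]]
contact_force: [-0.2, -6.2, 4.9]
opening: -0.007
```

View pics/c7.png

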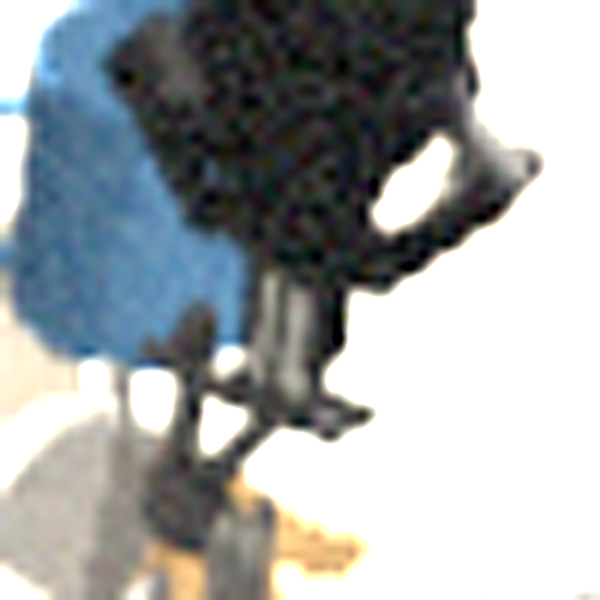

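```bash
python3 -m pendant '0 0.004 0 0 0;0 0 0 0 0'; python3 -m pendant '0 0.004 0 0 0;0 0 0 0 0'
```

```text
time_s: 5.13
tool_pos: [0.5642, -0.2834, 0.0457]
ee_rot: [[-0.007, 0.002, 1.0], [-1.0, -0.006, -0.007], [0.006, -1.0, 0.002]]
contact_force: [1.6, -6.3, 3.4]
opening: 0.004
time_s: 5.3
tool_pos: [0.5644, -0.2835, 0.0445]
ee_rot: [[-0.006, 0.003, 1.0], [-1.0, -0.007, -0.006], [0.007, -1.0, 0.003]]
contact_force: [-3.6, -4.6, 11.0]
opening: 0.001
```

```bash
python3 -m pendant '0 0.003 0 0 0;0 0 0 0 0'
```

```text
time_s: 5.47
tool_pos: [0.5646, -0.2836, 0.0442]
ee_rot: [[-0.006, 0.004, 1.0], [-1.0, -0.008, -0.006], [0.008, -1.0, 0.004]]
contact_force: [-7.3, -3.8, 20.2]
opening: 0.0
```

The force jump to 20 N with z stalled puts the pawl at its stop. I'll lift off and check.

```bash
python3 -m pendant '0 -0.01 0 0 0;0 -0.03 0 0 0;0 -0.04 0 0 0;0 -0.04 0 0 0;0 -0.04 0 0 0;0 -0.04 0 0 0;0 -0.04 0 0 0;0 0 0 0 0'; python3 - <<'E'
import cv2,numpy as np
from plant import capture
a=cv2.resize(capture("side")[90:190,240:340][:,:,::-1],None,fx=6,fy=6,interpolation=cv2.INTER_CUBIC)
cv2.imwrite("pics/c8.png",np.clip(a*2.0,0,255).astype(np.uint8))
E
```

```text
time_s: 6.13
tool_pos: [0.5659, -0.2807, 0.2875]
ee_rot: [[-0.004, 0.013, 1.0], [-1.0, -0.006, -0.004], [0.006, -1.0, 0.013]]
contact_force: [-0.1, -0.5, 1.6]
opening: 0.003
```

View pics/c8.png

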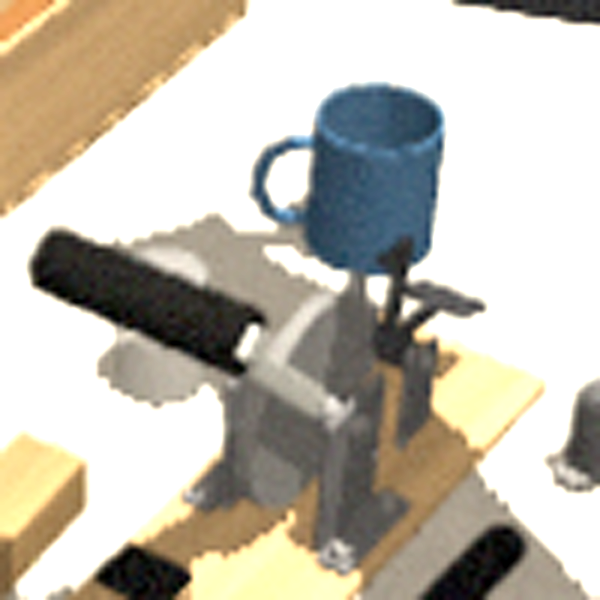

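The pawl is clearly free: its paddle is down at (450,300) and the nose at (395,255) is well off the sector. Now I'll move over the arm.

```bash
python3 -m pendant '-0.03 0 0.001 0 0;-0.03 0 0.001 0 0;-0.03 0 0.001 0 0;-0.03 0 0.001 0 0;-0.03 0 0 0 0;-0.03 0 0 0 0;-0.03 0 0 0 0;-0.03 0 0 0 0;-0.02 0 0 0 0;0 0 0 0 0;0 0 0 0 0'; python3 - <<'E'
import cv2,numpy as np
from plant import capture
a=cv2.resize(capture("side")[40:190,220:340][:,:,::-1],None,fx=4,fy=4,interpolation=cv2.INTER_CUBIC)
b=cv2.resize(capture("top")[140:240,240:340][:,:,::-1],(300,300),interpolation=cv2.INTER_CUBIC)
c=np.zeros((600,780,3),np.uint8);c[:,:480]=a;c[:300,480:]=b
cv2.imwrite("pics/c9.png",np.clip(c*2.0,0,255).astype(np.uint8))
E
```

```text
time_s: 7.1
tool_pos: [0.5678, -0.0186, 0.2753]
ee_rot: [[-0.002, -0.004, 1.0], [-1.0, 0.001, -0.002], [-0.001, -1.0, -0.004]]
contact_force: [-0.1, -1.0, -0.2]
opening: 0.001
```

View pics/c9.png

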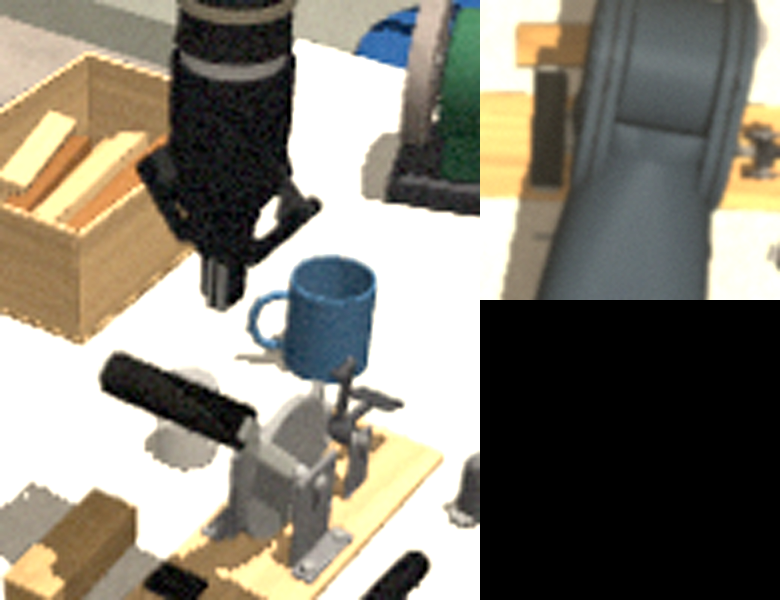

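```bash
python3 - <<'E'
from h import *
print((proj("side",[[.568,-.0186,.264],[.568,-.0186,.293]])-[220,40])*4)
E
python3 -m pendant '0 0.02 0 0 0;0 0.02 0 0 0;0 0.015 0 0 0;0 0.01 0 0 0;0 0 0 0 0;0 0 0 0 0'; python3 - <<'E'
import cv2,numpy as np
from plant import capture
a=cv2.resize(capture("side")[90:190,220:320][:,:,::-1],None,fx=6,fy=6,interpolation=cv2.INTER_CUBIC)
cv2.imwrite("pics/c10.png",np.clip(a*2.0,0,255).astype(np.uint8))
E
```

```text
[[217.99981693 340.45017319]
 [219.79210689 304.20994622]]
time_s: 7.7
tool_pos: [0.5682, -0.021, 0.2118]
ee_rot: [[-0.006, -0.002, 1.0], [-1.0, 0.0, -0.006], [-0.0, -1.0, -0.002]]
contact_force: [-0.2, -0.3, 0.7]
opening: 0.002
```

View pics/c10.png

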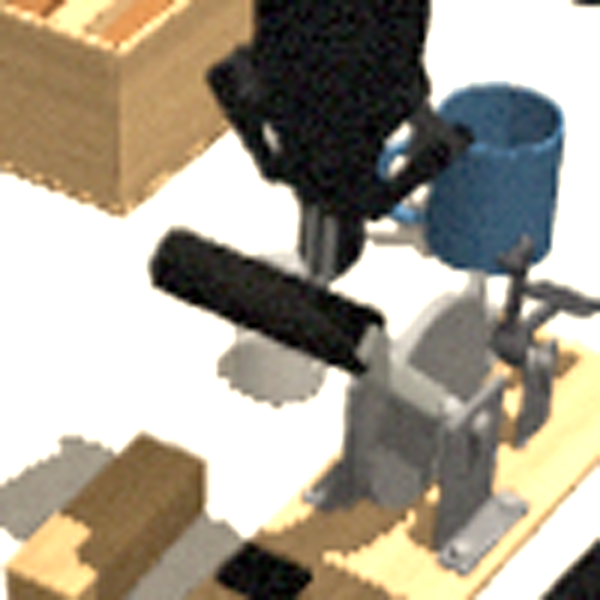

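The fingertips actually sit about 18 mm behind the TCP. The pictures agree with the paddle contact on that. I'll push nearer the hinge so that the gripper body clears the roller.

```bash
python3 -m pendant '0.02 0 0.001 0 0;0 0.01 0 0 0;0 0.01 0 0 0;0 0.006 0 0 0;0 0 0 0 0;0 0 0 0 0'; python3 -m pendant '0 0.004 0 0 0;0 0.004 0 0 0;0 0 0 0 0'
```

```text
time_s: 8.25
tool_pos: [0.569, -0.0396, 0.1857]
ee_rot: [[-0.004, -0.002, 1.0], [-1.0, 0.001, -0.004], [-0.001, -1.0, -0.002]]
contact_force: [0.7, 0.2, -0.3]
opening: -0.003
time_s: 8.5
tool_pos: [0.5693, -0.0399, 0.1777]
ee_rot: [[-0.005, -0.001, 1.0], [-1.0, 0.0, -0.005], [-0.0, -1.0, -0.001]]
contact_force: [-0.9, 0.1, -0.0]
opening: 0.001
```

```bash
python3 -m pendant '-0.001 0.004 0 0 0;-0.001 0.004 0 0 0;-0.001 0.004 0 0 0;0 0 0 0 0'; python3 - <<'E'
import cv2,numpy as np
from plant import capture
a=cv2.resize(capture("side")[90:190,220:320][:,:,::-1],None,fx=6,fy=6,interpolation=cv2.INTER_CUBIC)
cv2.imwrite("pics/c11.png",np.clip(a*2.0,0,255).astype(np.uint8))
E
```

```text
time_s: 8.83
tool_pos: [0.5711, -0.0377, 0.1687]
ee_rot: [[-0.005, 0.005, 1.0], [-1.0, -0.002, -0.005], [0.002, -1.0, 0.005]]
contact_force: [0.2, -0.6, 4.7]
opening: -0.003
```

View pics/c11.png

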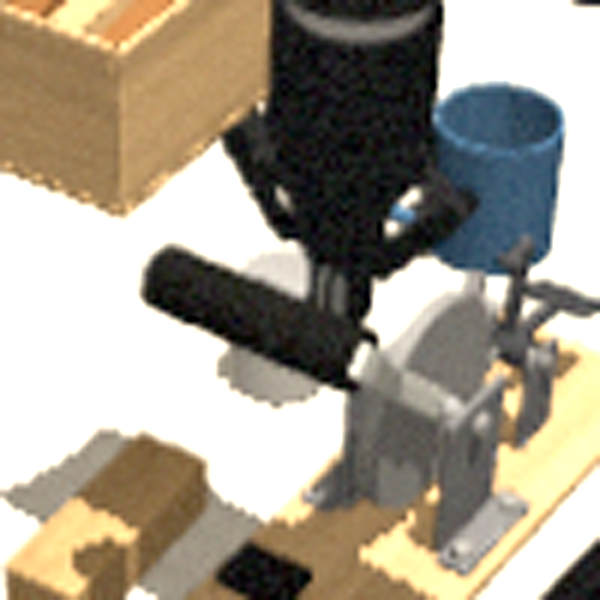

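The arm is in contact at about 5 N and already sinking; the roller end moved from (165,245) to (155,265). I'll go on.

```bash
python3 -m pendant '-0.002 0.005 0 0 0;-0.002 0.005 0 0 0;-0.002 0.005 0 0 0;-0.002 0.005 0 0 0;0 0 0 0 0'; python3 -m pendant '-0.002 0.005 0 0 0;-0.002 0.005 0 0 0;-0.002 0.005 0 0 0;-0.002 0.005 0 0 0;0 0 0 0 0'
```

```text
time_s: 9.3
tool_pos: [0.5721, -0.029, 0.1492]
ee_rot: [[-0.005, 0.007, 1.0], [-1.0, -0.0, -0.005], [0.0, -1.0, 0.007]]
contact_force: [0.7, -0.2, 5.1]
opening: -0.001
time_s: 9.72
tool_pos: [0.5723, -0.0203, 0.1292]
ee_rot: [[-0.004, 0.007, 1.0], [-1.0, 0.001, -0.004], [-0.001, -1.0, 0.007]]
contact_force: [0.6, 0.8, 5.5]
opening: -0.001
```

```bash
python3 -m pendant '-0.002 0.005 0 0 0;-0.002 0.005 0 0 0;-0.002 0.005 0 0 0;-0.002 0.005 0 0 0;0 0 0 0 0'; python3 - <<'E'
import cv2,numpy as np
from plant import capture
a=cv2.resize(capture("side")[90:190,220:320][:,:,::-1],None,fx=6,fy=6,interpolation=cv2.INTER_CUBIC)
cv2.imwrite("pics/c12.png",np.clip(a*2.0,0,255).astype(np.uint8))
E
```

```text
time_s: 10.13
tool_pos: [0.5723, -0.0117, 0.1089]
ee_rot: [[-0.004, 0.007, 1.0], [-1.0, 0.002, -0.004], [-0.002, -1.0, 0.007]]
contact_force: [1.7, 2.7, 4.5]
opening: -0.001
```

View pics/c12.png

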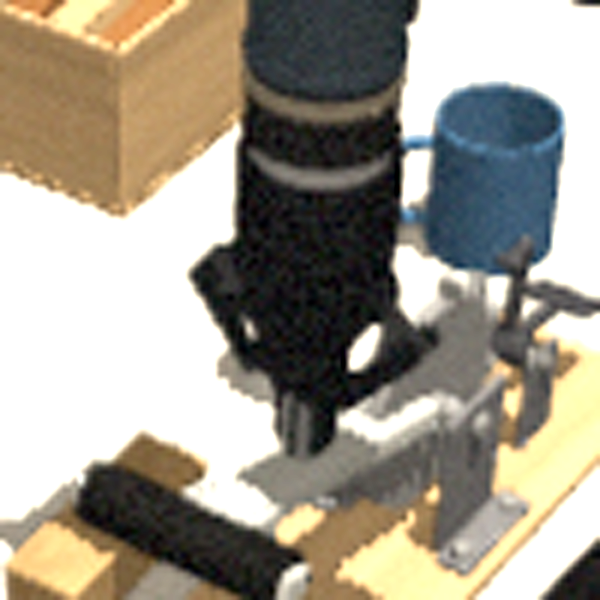

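The arm is nearly down and the pawl is still free. I'll push the rest of the way in smaller steps until it meets the stop.

```bash
python3 -m pendant '-0.001 0.005 0 0 0;-0.001 0.005 0 0 0;-0.001 0.005 0 0 0;-0.001 0.005 0 0 0;0 0 0 0 0';  python3 -m pendant '0 0.004 0 0 0;0 0.004 0 0 0;0 0 0 0 0'
```

```text
time_s: 10.6
tool_pos: [0.5719, -0.0073, 0.0883]
ee_rot: [[-0.004, 0.005, 1.0], [-1.0, 0.003, -0.004], [-0.003, -1.0, 0.005]]
contact_force: [1.1, 2.5, 4.2]
opening: 0.003
time_s: 10.85
tool_pos: [0.5717, -0.0071, 0.0803]
ee_rot: [[-0.004, 0.005, 1.0], [-1.0, 0.004, -0.004], [-0.004, -1.0, 0.005]]
contact_force: [0.7, 3.3, 6.4]
opening: 0.002
```

```bash
python3 -m pendant '0 0.003 0 0 0;0 0.002 0 0 0;0 0 0 0 0';  python3 -m pendant '0 0.003 0 0 0;0 0 0 0 0'
```

```text
time_s: 11.1
tool_pos: [0.5716, -0.007, 0.0755]
ee_rot: [[-0.004, 0.005, 1.0], [-1.0, 0.004, -0.004], [-0.004, -1.0, 0.005]]
contact_force: [0.1, 4.0, 5.2]
opening: 0.001
time_s: 11.27
tool_pos: [0.5717, -0.0069, 0.0741]
ee_rot: [[-0.004, 0.006, 1.0], [-1.0, 0.004, -0.004], [-0.004, -1.0, 0.006]]
contact_force: [-1.9, 4.8, 10.6]
opening: -0.001
```

```bash
python3 -m pendant '0 0.003 0 0 0;0 0 0 0 0;0 0 0 0 0'; python3 -m pendant '0 0.002 0 0 0;0 0 0 0 0;0 0 0 0 0;0 0 0 0 0'
```

```text
time_s: 11.52
tool_pos: [0.5718, -0.007, 0.0741]
ee_rot: [[-0.003, 0.007, 1.0], [-1.0, 0.004, -0.003], [-0.004, -1.0, 0.007]]
contact_force: [-7.0, 6.6, 21.5]
opening: -0.004
time_s: 11.85
tool_pos: [0.5719, -0.007, 0.074]
ee_rot: [[-0.003, 0.008, 1.0], [-1.0, 0.004, -0.003], [-0.004, -1.0, 0.008]]
contact_force: [-9.7, 5.3, 28.5]
opening: -0.003
```

It's on the stop: z stalls at 0.074 against the expected 0.075, at 28 N. I'll lift straight off, move clear and look.

```bash
python3 -m pendant '0 -0.01 0 0 0;0 -0.02 0 0 0;0 -0.04 0 0 0;0 -0.04 0 0 0;0 -0.04 0 0 0;0 -0.04 0 0 0;0 0 -0.03 0 0;0 0 -0.04 0 0;0 0 -0.04 0 0;0 0 -0.04 0 0;0 0 -0.03 0 0;0 0 0 0 0'; python3 -m pendant '0 0 0 0 0;0 0 0 0 0'; python3 - <<'E'
import cv2,numpy as np
from plant import capture
from m import *
for n,(r,c) in dict(side=(90,220),top=(140,240)).items():
    a=cv2.resize(capture(n)[r:r+100,c:c+130][:,:,::-1],None,fx=6,fy=6,interpolation=cv2.INTER_CUBIC)
    cv2.imwrite(f"pics/f_{n}.png",np.clip(a*2.0,0,255).astype(np.uint8))
for a in(0,.05,.1):
    X=[W(s,(222*np.cos(a),y,85+222*np.sin(a))) for y in(-55,55)]
    print(a,((proj("side",X)-[220,90])*6).round(1).tolist())
E
```

```text
time_s: 12.85
tool_pos: [0.3848, -0.0079, 0.2559]
ee_rot: [[-0.005, -0.002, 1.0], [-1.0, -0.0, -0.005], [0.0, -1.0, -0.002]]
contact_force: [0.4, 0.1, -0.8]
opening: 0.004
time_s: 13.02
tool_pos: [0.3904, -0.0085, 0.2555]
ee_rot: [[-0.005, 0.001, 1.0], [-1.0, -0.0, -0.005], [0.0, -1.0, 0.001]]
contact_force: [0.5, 0.4, 0.7]
opening: 0.001
[ 0.56655229 -0.12518709  1.54271073] 88.39081365101272
[[-0.9  0.8]
 [-0.7  0.3]
 [-0.3  0.5]
 [-0.7  0.2]
 [-0.6 -1.1]
 [ 0.3 -1.4]
 [ 0.2 -1.8]]
paddle [ 0.56234001 -0.27512793  0.088     ] top px [[354.74098224 191.95823798]] meas (355.16037735849056, 191.66981132075472) ray [ 0.56329502 -0.27648767  0.088     ]
paddle side [[313.61774975 132.58878431]] (314.6136363636364, 133.25)
0.69 [[256.9, 164.8], [256.1, 183.8], [255.2, 202.9]] [[243.7, 140.7], [260.3, 147.9], [277.6, 155.5]]
0.75 [[260.1, 164.5], [259.2, 183.7], [258.4, 202.9]] [[245.5, 136.1], [262.2, 143.3], [279.6, 150.8]]
0.8 [[262.9, 164.3], [262.1, 183.6], [261.2, 202.9]] [[247.2, 132.4], [263.9, 139.5], [281.3, 146.9]]
0.87 [[267.1, 164.0], [266.3, 183.4], [265.5, 203.0]] [[249.6, 127.2], [266.4, 134.2], [283.9, 141.5]]
roller meas top ends (263.27358490566036, 162.80188679245282) (262.14150943396226, 201.85849056603774) side ends (249.8409090909091, 132.5681818181818) (278.9318181818182, 146.20454545454544)
0 [[82.7, 592.2], [272.3, 686.6]]
0.05 [[82.5, 575.0], [273.3, 669.4]]
0.1 [[83.0, 557.0], [275.0, 651.3]]
```

View pics/f_side.png

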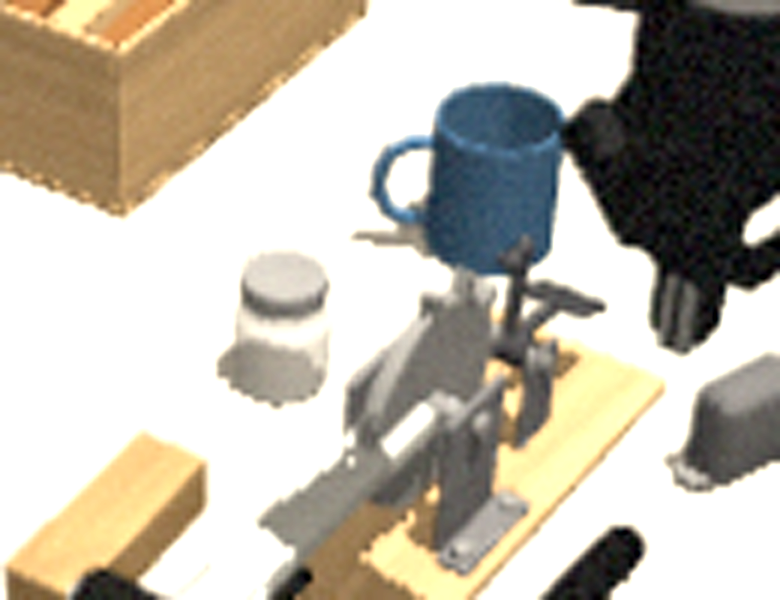

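View pics/f_top.png

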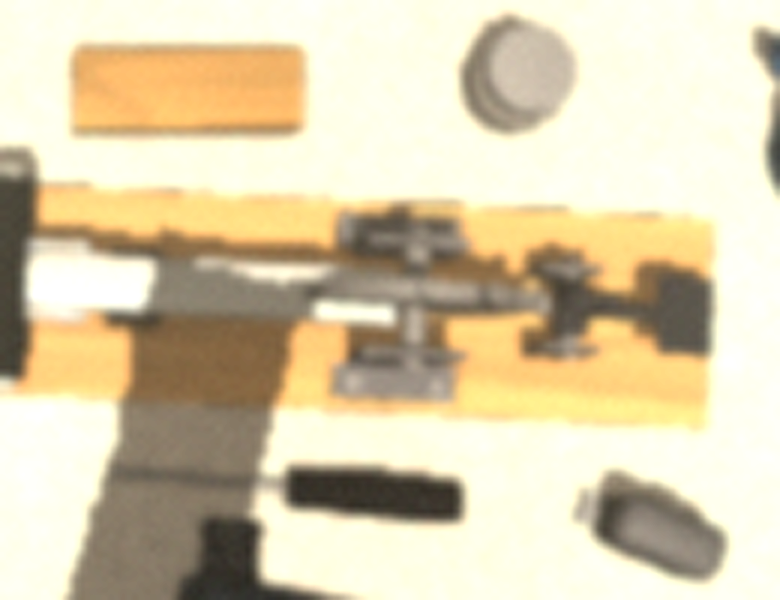

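The pawl is still free, with its paddle down at (565,300), and the jar, offcut, mug and screwdriver are where they were. I'll check the roller end for flatness.

```bash
python3 - <<'E'
import cv2,numpy as np
from plant import capture
from h import *
import io,contextlib
with contextlib.redirect_stdout(io.StringIO()):
    from m import W,s
a=cv2.resize(capture("side")[150:230,215:315][:,:,::-1],None,fx=7,fy=7,interpolation=cv2.INTER_CUBIC)
a=np.clip(a*2.0,0,255).astype(np.uint8)
cv2.imwrite("pics/g_side.png",a)
for t in(0,.05,.1):
    print(t,((proj("side",[W(s,(222*np.cos(t),y,85+222*np.sin(t))) for y in(-55,55)])-[215,150])*7).round().tolist())
E
```

```text
0 [[132.0, 271.0], [353.0, 381.0]]
0.05 [[131.0, 251.0], [354.0, 361.0]]
0.1 [[132.0, 230.0], [356.0, 340.0]]
```

View pics/g_side.png

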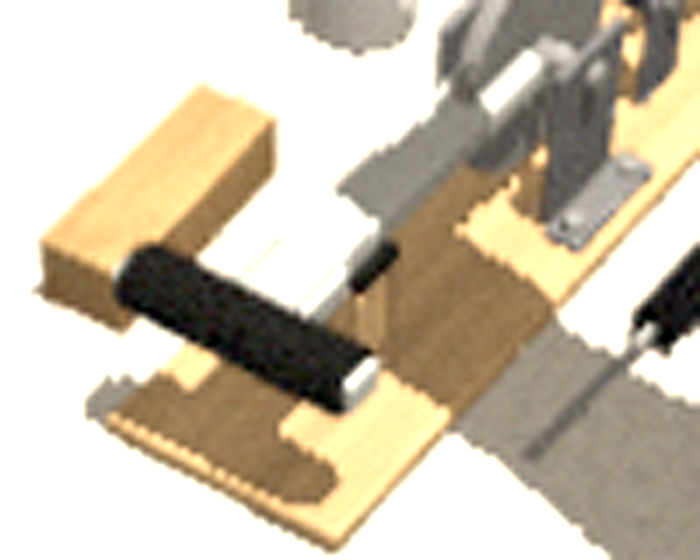

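The roller ends, at about (135,272) and (355,383), match 0 rad: (132,271) and (353,381). The bar rests on the stop's rubber at (372,265), and the offcut hasn't moved. I'll hand in.

```bash
python3 -c "
from plant import manip
print(manip.finish_job())"
```

```text
the job is handed in; nothing more can be done
None
```

The pawl is pressed free and the arm lies flat on its stop. I handed the job in at about 13 s; `finish_job` reports no verdict.

**What I did:** I pressed the thumb paddle down about 25 mm until it met its stop at about 20 N. Then I pushed the arm down slowly at about 5 N until it stalled on its stop at 28 N. Finally I lifted the gripper straight off and moved it clear.

**Last checks:**
- **Arm:** the roller ends in the side picture match an arm angle of 0 rad within a few pixels of the enlarged crop. The bar rests on the stop's rubber top.
- **Pawl:** the paddle is still fully down and the nose is well off the teeth.
- **Loose things:** the offcut, screw jar, screwdriver, tape measure and mug look unmoved. I didn't look at the hammer or glue bottle again, but the robot stayed well away from them.
- **Contact:** the force reading is back to about zero, so the robot is touching nothing.

**What disagreed:** with the gripper shut, the fingertips turned out to be about 18 mm behind the TCP, not 11 mm ahead as stated. The pictures and both contact heights agreed on this. I allowed for it by pushing the arm nearer the hinge, so the gripper body cleared the roller.

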